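# Unlatch a jar carrier and hold it up level

### The job

Slide the steel latch on the front of the white cradle all the way to its open end, then take the steel jar carrier by its handle, lift it straight up out of the cradle and finish while holding it there, steady and level, about 10 cm above its seat and still over the cradle, so that its underside can be checked. Keep it level all the way with its four jars standing in it, leave the latch open, do not push the other things on the table about, and do not put the carrier down or let go at the end.

Things in the scene. Friction and masses are not known exactly. Their poses are not given: they have to be found in the camera images.
- cradle: fixed white plastic base plate, 200 (x) x 170 (y) x 20 mm high, with low locating lips (10 mm) round the carrier's seat; origin at the centre of its underside on the table, z up. The latch track runs along its y at x = -70 mm (the robot's side); the carrier's seat is centred at x = +25 mm, y = 0, z = +20 mm. Its y is the latch's opening direction. It can be turned up to 0.55 rad from the robot's axes
- latch (a joint): position of the sliding latch in m along the cradle's +y: 0 = the locked end (latch at cradle y = -50 mm), 0.10 = the open end stop (cradle y = +50 mm). It starts somewhere from 0 to 0.05. Below 0.075 its tongue reaches over the carrier's ear and locks the carrier down. It slides with about 2.5 N of friction and stays where it is left
- latch_grip (a point): point in the middle of the steel latch's upright grip, 68 mm above the table. The grip is a block 24 mm (cradle x) by 20 mm (cradle y), its top 80 mm above the table; below 47 mm above the table a flat tongue, 20 mm wide, reaches from it towards the carrier. It is clear on both y sides, so it can be pinched from above across cradle y, or pushed
- carrier: loose open steel tray, 110 (x) x 112 (y) x 35 mm high, 4 mm walls, with four pockets and an arched handle across its middle; about 0.35 kg empty, 0.63 kg with jars. Origin at the centre of its underside, z up; it starts seated in the cradle, axes along the cradle's to within the seat's 2 to 3 mm of play. A flat ear, 20 mm deep, sticks out low on its -x side under the latch's tongue (carrier y from -53 to +13 mm)
- carrier_handle (a point): centre of the carrier's handle bar, 125 mm above the carrier's underside (145 mm above the table when seated), straight over the carrier's centre. The bar is 16 mm (x) by 16 mm (z) in section, 122 mm long along carrier y, on an upright at each end; the jar tops lie 43 mm below the bar's underside. Pinch it across carrier x from above, at its middle
- jar0: closed round clear jar with a white cap, 45 mm diameter, 70 mm tall, about 70 g; origin at the centre of its underside, z up. It stands loose in the carrier's pocket at carrier x = -26.5 mm, y = -27.0 mm, its underside 4 mm above the carrier's underside, its top 74 mm above it
- jar1: closed round clear jar with a white cap, 45 mm diameter, 70 mm tall, about 70 g; origin at the centre of its underside, z up. It stands loose in the carrier's pocket at carrier x = -26.5 mm, y = +27.0 mm, its underside 4 mm above the carrier's underside, its top 74 mm above it
- jar2: closed round clear jar with a white cap, 45 mm diameter, 70 mm tall, about 70 g; origin at the centre of its underside, z up. It stands loose in the carrier's pocket at carrier x = +26.5 mm, y = -27.0 mm, its underside 4 mm above the carrier's underside, its top 74 mm above it
- jar3: closed round clear jar with a white cap, 45 mm diameter, 70 mm tall, about 70 g; origin at the centre of its underside, z up. It stands loose in the carrier's pocket at carrier x = +26.5 mm, y = +27.0 mm, its underside 4 mm above the carrier's underside, its top 74 mm above it
- spare_jar: bystander: a fifth jar like those in the carrier, 45 mm diameter, 70 mm tall, standing on the table; origin at the centre of its underside
- stamp: bystander: black and red square block, 50 x 50 x 38 mm; origin at the centre of its underside
- baton: bystander: black and metal hand torch lying along its x, 175 mm long, 42 mm high; origin under its barrel's middle
- scraper: bystander: yellow-handled scraper lying along its x, 155 mm long, 16 mm high; origin on its underside
- spray: bystander: white spray bottle, 68 mm diameter, 190 mm tall; origin at the centre of its underside
- spatula: bystander: spatula lying on the table along its x, up to 280 mm long; origin on its underside

How it is judged:
On the way, in this order (a step that is already met when the one before it is completed fails the run):
1. the latch is slid to its open end while the carrier sits in the cradle (value of joint latch above 0.09 m and z of carrier in the frame of cradle below 0.03 m), for 0.2 s.
2. the carrier is held level and clear above the cradle by the fingers (z of carrier in the frame of cradle between 0.09 and 0.19 m and x of carrier in the frame of cradle between -0.035 and 0.085 m and y of carrier in the frame of cradle between -0.06 and 0.06 m and angle between carrier's own z axis and vertical below 0.1 rad and linear speed of carrier below 0.03 m/s and angular speed of carrier below 0.2 rad/s and contact force between carrier and the fingers above 1 N and contact force between carrier and cradle below 0.1 N and value of joint latch above 0.09 m), for 0.5 s.
At the end, for the whole second after the job is handed in: Fingers hold the carrier (over 1 N) 70 to 170 mm above its seat, within 60 mm of it along each cradle axis, tilt under 0.1 rad, under 0.03 m/s and 0.2 rad/s, clear of the cradle; four jars upright in their pockets; latch within 10 mm of its open end (all of step 2 and z of each of jar0, jar1, jar2, jar3 in the frame of carrier below 0.02 m and horizontal distance between each of jar0, jar1, jar2, jar3 and carrier below 0.055 m and angle between the z axis of each of jar0, jar1, jar2, jar3 and the z axis of carrier, either way round below 0.25 rad); the arm keeps its last pose, push and grip.
It fails at once if the carrier is tipped by more than 0.3 rad (angle between carrier's own z axis and vertical above 0.3 rad).
It fails at once if a jar leaves its pocket (z of any of jar0, jar1, jar2, jar3 in the frame of carrier above 0.035 m or horizontal distance between any of jar0, jar1, jar2, jar3 and carrier above 0.07 m).
It fails at once if another thing on the table is pushed more than 20 mm (distance of any of spare_jar, stamp, baton, scraper, spray, spatula from where it was at the start of the episode above 0.02 m).
It also fails if it takes over 51 s, if anything falls off the work surface, if the arm or the gripper's body presses on something with over 40 N, if the wrist force passes 120 N, or if a joint passes its speed limit or range.

### The arm

A 6-joint arm with a two-finger parallel gripper is mounted at the origin on the work surface. World frame = base frame: x ahead of the robot, y to its left, z up, the work surface at z = 0. Lengths are in m, angles in rad, forces in N, time in s.
With the tool pointing down it reaches from about 0.35 to 0.775 m from the base axis. Payload 7.3 kg.
Tool frame: the origin (TCP) lies at the very end of the fingers, on their centre line; the grasp point (between the pads) lies 19 mm behind it; z points along the fingers, y is the direction in which the jaws open and shut (so a half turn about z gives the same grasp; the last joint's range is limited). The gripper opens to 92 mm and grips with 3 to 60 N. Pads are 19 mm wide; open, the fingers measure 130 mm over their backs; the gripper's body (75 mm by 190 mm) begins 47 mm behind the grasp point.
Start: joints at [-1.256, 0.342, 1.524, -0, 1.275, -0.146], TCP at [0.233, -0.47, 0.227] pointing down, gripper open.
Joint ranges: [-2.53, 2.53], [-0.77, 2.02], [0.04, 2.7], [-1, 4.14], [0.28, 2.66], [-3.11, 3.11]. Speed limits (rad/s): [2.57, 2.57, 3.14, 3.14, 3.14, 3.14].

### API

Orientations are given as [roll, pitch, yaw] about the fixed x, y, z axes, in that order (R = Rz(yaw) Ry(pitch) Rx(roll)).
In Python, from cell import monitor, eyes, order gives the robot as it stands. The module is installed in compiled form; this text tells all that it offers.
- The arm moves only by the tool carry_out, never from a script. Its argument "targets" is a list of rows, each a list of 2 entries, a list of its own where there are three numbers: the shift along the tool's x, y, z in m, then the turn about the tool's z in rad. In form: [[[dx, dy, dz], twist], ...]. A call has 1 to 10 rows; each row shifts and turns the pose as measured when the row begins, along the tool's axes as they then stand; what a row does not reach is not made up. A row lasts 1/8 s, in which the tool goes at most 62.5 mm and 10.7 degrees, less where a joint would pass 70% of its speed; a pose out of reach is approached as far as the arm can. A call is refused whole if a number of a shift passes 0.0625 or a number of a turn 0.188, either way. A call with a gripper value outside its range is refused whole. "fingers" is the closure, from 0 (fully open) to 1 (shut), set as the call begins (left out, the last holds). The fingers move at their own pace and stop on an object; "grip_force" is the grip in N (left out, the last holds). Time passes only in rows, so rows that do not move let the fingers close. It gives the time, the measured TCP pose, the force and the opening at its end, in the units of the state.
- monitor.observe(): the state, without advancing time (a new reading comes with each control period).
- eyes.read_camera(name): name is "side" or "top"; returns the picture (480x640x3 uint8, red, green, blue); there is no depth.
- eyes.camera_info(name): a dict with "K" (3x3 intrinsics, pixels), "rvec" (rotation vector, rad) and "tvec" (3), from world to camera coordinates, as OpenCV has them. Camera axes: x right, y down, z forward; pixel columns grow to the right and rows downward; lengths in m; the calibration is good to about 2 mm. A picture is of the moment at which its call begins. camera_info takes no time and is no camera call.
- order.hand_in(): hands the job in, once; it reports no verdict.
The state is a dict: "time": time; "qpos": joint angles; "qvel": joint speeds; "joint_efforts": joint torques, N m; "tool_pos": TCP position; "tool_rot": TCP orientation; "contact_force": force on the tool from outside, world axes, zero at the start; "torque": the same for the moment, N m; "opening": finger opening in m.
Only numpy, scipy, OpenCV 4.12 (cv2) and the standard library are available. Lean on these libraries where they do the work, as an engineer would, in place of code of your own. Each camera call takes 0.05 s, during which the arm holds its last target.

## Working session

There is one attempt and no reset: what is moved stays moved. The work goes in short steps, Python scripts to look and compute and a tool call to move; the robot and the scene stay as the last step left them, time stands still between calls to the robot, and variables do not carry over. Pictures are saved under pics/ and viewed, and the job is handed in when it is done.

Besides the shell and the picture viewer there is one more tool, called after "Request:" by a JSON object that holds its "api" and its "payload". carry_out: Moves the arm, as the interface text tells. Its arguments: {"type":"object","properties":{"targets":{"type":"array","items":{"type":"array"}},"fingers":{"type":"number"},"grip_force":{"type":"number"}},"required":["targets"]}

```bash
mkdir -p pics; python3 - <<'E'
from cell import monitor, eyes, order
import cv2
s=monitor.observe(); print(s)
for n in("side","top"):
    im=eyes.read_camera(n); cv2.imwrite(f"pics/{n}0.png",im[:,:,::-1]); print(eyes.camera_info(n))
E
```

```text
{'time': 0.0, 'qpos': array([-1.25601114e+00,  3.42706175e-01,  1.52503719e+00, -2.54741345e-05,
        1.27541166e+00, -1.46004560e-01]), 'qvel': array([-0.0004927 , -0.00029066,  0.00132414,  0.00068052,  0.00206998,
        0.00084957]), 'joint_efforts': array([ 1.56500249e-03, -4.31242347e+01, -2.44214505e+01,  7.17912731e-02,
        5.60877775e-02, -1.41909672e-04]), 'tool_pos': array([ 0.23332282, -0.46983214,  0.22604652]), 'tool_rot': array([-3.14004336e+00, -2.03204097e-04,  4.60797021e-01]), 'contact_force': array([ 0.46586577, -0.00788006, -0.31556564]), 'torque': array([0.0223593 , 0.00489004, 0.00499706]), 'opening': 0.09186529293905267}
{'K': array([[526.96829517,   0.        , 318.42155444],
       [  0.        , 526.96829517, 241.35451997],
       [  0.        ,   0.        ,   1.        ]]), 'rvec': array([ 2.09709949, -0.13326465,  0.09571711]), 'tvec': array([-0.57041513,  0.1921131 ,  1.10642328])}
{'K': array([[474.16102301,   0.        , 322.2513335 ],
       [  0.        , 474.16102301, 230.1518047 ],
       [  0.        ,   0.        ,   1.        ]]), 'rvec': array([ 2.14831753, -2.1877715 ,  0.09228848]), 'tvec': array([0.09435384, 0.56438848, 1.06405821])}
```

View pics/side0.png

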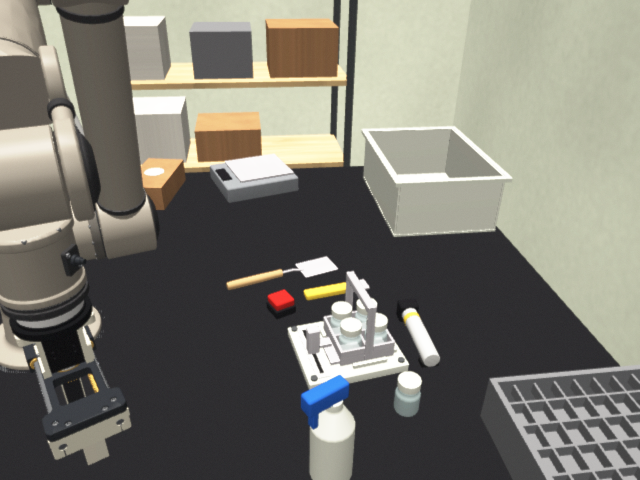

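View pics/top0.png

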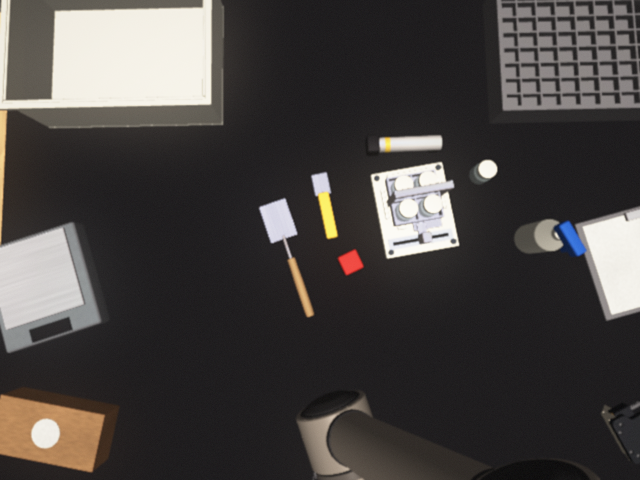

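The side view shows the cradle around (348,348) and the spray bottle at (330,440). In the top view the cradle is around (415,210), the latch grip near (427,237), and the handle runs from (392,193) to (453,185). I'll enlarge both.

```bash
python3 - <<'E'
import cv2
a=cv2.imread("pics/top0.png")[150:270,360:510]; cv2.imwrite("pics/top0c.png",cv2.resize(a,None,fx=5,fy=5,interpolation=cv2.INTER_CUBIC))
a=cv2.imread("pics/side0.png")[265:390,280:420]; cv2.imwrite("pics/side0c.png",cv2.resize(a,None,fx=4.8,fy=4.8,interpolation=cv2.INTER_CUBIC))
E
```

```text
(no output)
```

View pics/top0c.png

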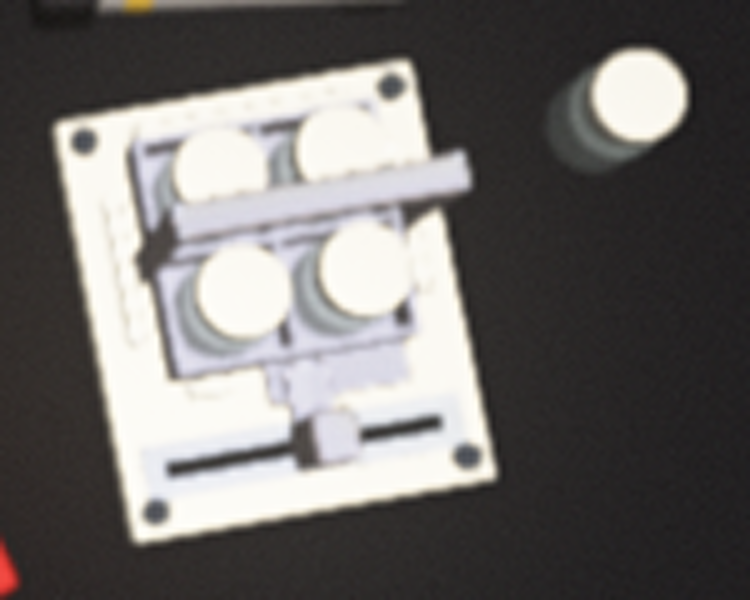

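View pics/side0c.png

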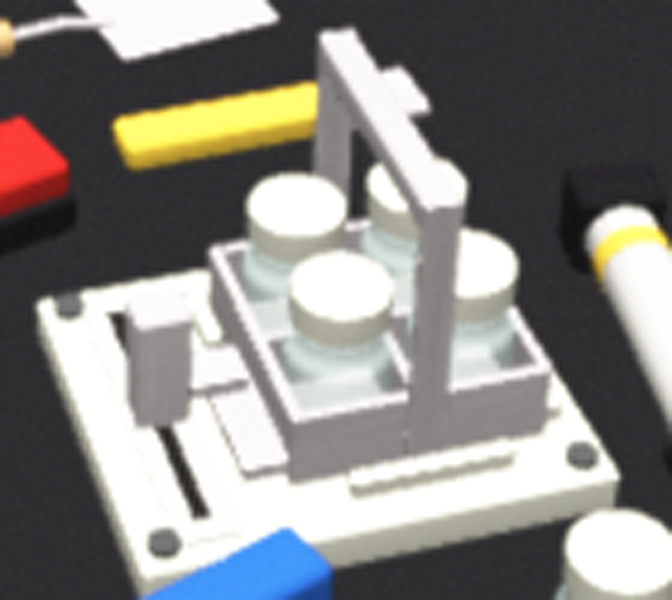

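```bash
cat > h.py <<'E'
import numpy as np, cv2
from cell import eyes
def cam(n):
    c=eyes.camera_info(n); return c["K"],cv2.Rodrigues(c["rvec"])[0],c["tvec"]
def ray(n,px,z):
    K,R,t=cam(n); o=-R.T@t; d=R.T@np.linalg.inv(K)@np.array([px[0],px[1],1.]); s=(z-o[2])/d[2]; return o+s*d
def proj(n,P):
    K,R,t=cam(n); return cv2.projectPoints(np.float64(P).reshape(-1,3),R,t,K,None)[0].reshape(-1,2)
E
python3 - <<'E'
from h import *
T=lambda u,v:(360+(u+.5)/5-.5,150+(v+.5)/5-.5)
S=lambda u,v:(280+(u+.5)/4.8-.5,265+(v+.5)/4.8-.5)
for n in("top","side"):
    K,R,t=cam(n);print(n,-R.T@t)
c=np.array([ray("top",T(*p),.02) for p in[(55,125),(410,60),(496,478),(134,543)]]);print(c,c.mean(0))
print("edges",[np.linalg.norm(c[i]-c[i-1]) for i in range(4)])
d=c[0]-c[1];print("yaw of y-pi/2 ",np.arctan2(d[1],d[0])-np.pi/2); d=c[3]-c[2];print(np.arctan2(d[1],d[0])-np.pi/2)
d=c[1]-c[2];print("yaw x",np.arctan2(d[1],d[0]));d=c[0]-c[3];print(np.arctan2(d[1],d[0]))
h=np.array([ray("top",T(*p),.153) for p in[(170,208),(467,150),(472,188),(176,238)]]);print(h,h.mean(0))
# dots on plate: side
print("side corners",[ray("side",S(*p),.02) for p in[(40,308),(140,590),(617,478)]])
sh=[ray("side",S(*p),.153) for p in[(320,37),(352,30),(467,190),(425,203)]];print("side handle",np.mean(sh,0))
g=ray("top",T(338,433),.08);print("grip",g)
gs=np.mean([ray("side",S(*p),.08) for p in[(128,303),(178,288),(190,308),(137,326)]],0);print("grip side",gs)
print("spare",ray("top",T(638,95),.07))
E
```

```text
top [0.46254526 0.07433093 1.11363534]
side [ 0.43988083 -0.92567431  0.73217844]
[[ 0.69517272 -0.03132424  0.02      ]
 [ 0.72278189 -0.19830816  0.02      ]
 [ 0.52601617 -0.22967872  0.02      ]
 [ 0.49913158 -0.06229088  0.02      ]] [ 0.61077559 -0.1304005   0.02      ]
edges [np.float64(0.19847181748443193), np.float64(0.16925098773407118), np.float64(0.19925074516197294), np.float64(0.16953309656748622)]
yaw of y-pi/2  0.16385785694988142
0.15925249317836165
yaw x 0.15810042649238787
0.1566654540801128
[[ 0.63142114 -0.064575    0.153     ]
 [ 0.65310324 -0.18689665  0.153     ]
 [ 0.63728785 -0.18824713  0.153     ]
 [ 0.61895388 -0.06662873  0.153     ]] [ 0.63519152 -0.12658688  0.153     ]
side corners [array([ 0.50175908, -0.0704972 ,  0.02      ]), array([ 0.52530363, -0.23902525,  0.02      ]), array([ 0.72190134, -0.20235142,  0.02      ])]
side handle [ 0.63694396 -0.12678811  0.153     ]
grip [ 0.5434513  -0.14514763  0.08      ]
grip side [ 0.54339207 -0.14696516  0.08      ]
spare [ 0.69293653 -0.28659386  0.07      ]
```

```bash
cat >> h.py <<'E'
from scipy.spatial.transform import Rotation as Ro
Y=0.159
C=np.array([0.611,-0.1305])
def W(x,y):
    return C+np.array([[np.cos(Y),-np.sin(Y)],[np.sin(Y),np.cos(Y)]])@[x,y]
def to(p,yaw):
    from cell import monitor
    s=monitor.observe(); R=Ro.from_euler("xyz",s["tool_rot"]).as_matrix()
    d=R.T@(np.array(p)-s["tool_pos"])
    dy=(yaw-s["tool_rot"][2]+np.pi/2)%np.pi-np.pi/2
    print("t",s["time"],"pos",s["tool_pos"].round(4),"rot",s["tool_rot"].round(4),"F",s["contact_force"].round(2),"open",round(s["opening"],4))
    print("tool shift",d.round(4),"twist",round(-dy,4)); return d,-dy
E
python3 - <<'E'
from h import *
print("spray",ray("top",(572,238),.18),ray("top",(525,237),.0),ray("side",(325,390),.18))
print("stamp",ray("top",(351,262),.038))
g=W(-.07,0);v=np.array([.5434,-.1458])-C
print("grip in cradle",np.array([[np.cos(Y),np.sin(Y)],[-np.sin(Y),np.cos(Y)]])@v)
print("seat",W(.025,0))
to([.5434,-.1455,.227],Y)
E
```

```text
spray [ 0.52681172 -0.4074409   0.18      ] [ 0.54358262 -0.39087654  0.        ] [ 0.52812043 -0.40067549  0.18      ]
stamp [0.49138879 0.02020405 0.038     ]
grip in cradle [-0.06916976 -0.00440384]
seat [ 0.63568465 -0.12654173]
t 0.1 pos [ 0.2333 -0.4699  0.2261] rot [-3.1402e+00 -2.0000e-04  4.6080e-01] F [ 0.81  0.12 -0.5 ] open 0.092
tool shift [ 0.422  -0.1527 -0.0006] twist 0.3018
```

Request:
{"api": "carry_out", "payload": {"targets": [[[0.02,-0.007,-0.005],0],[[0.042,-0.015,-0.005],0],[[0.045,-0.016,0],0],[[0.045,-0.016,0],0],[[0.045,-0.016,0],0],[[0.045,-0.016,0],0],[[0.045,-0.016,0],0],[[0.045,-0.016,0],0],[[0.042,-0.015,0],0],[[0.02,-0.007,0],0]], "fingers": 0.2}}

```text
time: 1.35
tool_pos: [0.5347, -0.1503, 0.2383]
tool_rot: [-3.137, -0.003, 0.461]
contact_force: [0.7, -0.9, -0.0]
opening: 0.0732
```

```bash
python3 -c "
from h import *
to([.5434,-.1455,.14],Y)"
```

```text
t 1.35 pos [ 0.5347 -0.1503  0.2383] rot [-3.1369e+00 -3.0000e-03  4.6080e-01] F [ 0.71 -0.9  -0.03] open 0.0732
tool shift [ 0.0096 -0.      0.0984] twist 0.3018
```

Request:
{"api": "carry_out", "payload": {"targets": [[[0.008,0,0.02],0],[[0,0,0.03],0.1],[[0,0,0.03],0.1],[[0,0,0.018],0.1],[[0,0,0],0]]}}

```text
time: 1.98
tool_pos: [0.5436, -0.1372, 0.1386]
tool_rot: [-3.134, -0.002, 0.16]
contact_force: [0.1, -0.0, 0.9]
opening: 0.0738
```

```bash
python3 -c "
from h import *
to([.5434,-.1455,.053],Y)
from cell import eyes
import cv2
for n in('side','top'): cv2.imwrite(f'pics/{n}1.png',eyes.read_camera(n)[:,:,::-1])
a=cv2.imread('pics/side1.png')[200:390,230:430]; cv2.imwrite('pics/side1c.png',cv2.resize(a,None,fx=3,fy=3))"
```

```text
t 1.975 pos [ 0.5436 -0.1372  0.1386] rot [-3.1344e+00 -2.0000e-03  1.6010e-01] F [ 0.08 -0.04  0.88] open 0.0738
tool shift [-0.0017  0.0088  0.0856] twist 0.0011
```

View pics/side1c.png

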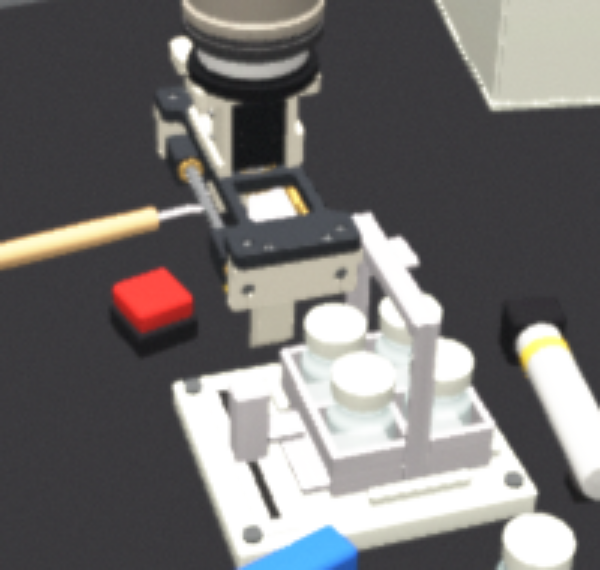

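The gripper stands above the latch grip, with its fingertip at crop (270,335) and the grip top at (250,385). There's a clear gap to the handle, so I'll go down.

Request:
{"api": "carry_out", "payload": {"targets": [[[-0.001,0.004,0.02],0],[[-0.001,0.004,0.025],0],[[0,0.001,0.02],0],[[0,0,0.015],0],[[0,0,0.004],0],[[0,0,0],0]]}}

```text
time: 2.82
tool_pos: [0.5495, -0.1475, 0.0615]
tool_rot: [3.14, -0.017, 0.17]
contact_force: [0.1, 0.2, -0.3]
opening: 0.073
```

```bash
python3 -c "
from h import *
to([.5434,-.1455,.053],Y)"
```

```text
t 2.825 pos [ 0.5495 -0.1475  0.0615] rot [ 3.1397 -0.0167  0.1698] F [ 0.11  0.22 -0.28] open 0.073
tool shift [-0.0058 -0.0031  0.0084] twist 0.0108
```

Request:
{"api": "carry_out", "payload": {"targets": [[[-0.003,-0.001,0.004],0.01],[[-0.003,-0.002,0.003],0],[[0,0,0.001],0],[[0,0,0],0]]}}

```text
time: 3.32
tool_pos: [0.5436, -0.1456, 0.0545]
tool_rot: [3.138, -0.019, 0.16]
contact_force: [0.1, 0.7, 0.4]
opening: 0.0733
```

```bash
python3 -c "
from h import *
to([.5434,-.1455,.053],Y)"
```

```text
t 3.325 pos [ 0.5436 -0.1456  0.0545] rot [ 3.1384 -0.0191  0.1595] F [0.09 0.73 0.44] open 0.0733
tool shift [-0.0002 -0.0001  0.0015] twist 0.0005
```

Next I'll pinch the grip gently.

Request:
{"api": "carry_out", "payload": {"targets": [[[0,0,0],0],[[0,0,0],0],[[0,0,0],0],[[0,0,0],0],[[0,0,0],0],[[0,0,0],0]], "fingers": 1.0, "grip_force": 15}}

```text
time: 4.08
tool_pos: [0.5438, -0.1455, 0.0547]
tool_rot: [3.139, -0.02, 0.159]
contact_force: [0.2, -0.2, -0.6]
opening: 0.0197
```

```bash
python3 -c "
from h import *
to([*W(-.07,.05),.0545],Y)"
```

```text
t 4.075 pos [ 0.5438 -0.1455  0.0547] rot [ 3.1385 -0.0196  0.1594] F [ 0.25 -0.17 -0.59] open 0.0197
tool shift [-0.0013 -0.0542  0.    ] twist 0.0004
```

Request:
{"api": "carry_out", "payload": {"targets": [[[0,-0.008,0],0],[[0,-0.01,0],0],[[0,-0.01,0],0],[[0,-0.01,0],0],[[0,-0.009,0],0],[[0,-0.005,0],0]]}}

```text
time: 4.82
tool_pos: [0.5352, -0.0917, 0.0547]
tool_rot: [3.136, -0.02, 0.16]
contact_force: [-0.1, -17.3, -0.7]
opening: 0.0202
```

```bash
python3 -c "
from h import *
to([*W(-.07,.05),.0545],Y)"
```

```text
t 4.825 pos [ 0.5352 -0.0917  0.0547] rot [ 3.1362 -0.0201  0.1601] F [ -0.06 -17.32  -0.69] open 0.0202
tool shift [-0.0013  0.0003  0.0002] twist 0.0011
```

The 17 N reaction means the latch is on its end stop. I'll back off slightly and release.

Request:
{"api": "carry_out", "payload": {"targets": [[[0,0,0],0],[[0,0.0005,0],0],[[0,0,0],0]]}}

```text
time: 5.2
tool_pos: [0.5352, -0.0919, 0.0547]
tool_rot: [3.136, -0.02, 0.16]
contact_force: [0.1, -3.2, -0.2]
opening: 0.0199
```

Request:
{"api": "carry_out", "payload": {"targets": [[[0,0,0],0],[[0,0,0],0],[[0,0,0],0],[[0,0,0],0],[[0,0,0],0]], "fingers": 0.35}}

```text
time: 5.82
tool_pos: [0.535, -0.0908, 0.0546]
tool_rot: [3.137, -0.02, 0.161]
contact_force: [0.1, -0.1, -0.8]
opening: 0.0594
```

Request:
{"api": "carry_out", "payload": {"targets": [[[0,0,-0.01],0],[[0,0,-0.02],0],[[0,0,-0.03],0],[[0,0,-0.03],0],[[0,0,-0.03],0],[[0,0,-0.03],0],[[0,0,-0.02],0],[[0,0,0],0]]}}

```text
time: 6.82
tool_pos: [0.5314, -0.0906, 0.2349]
tool_rot: [3.135, -0.023, 0.16]
contact_force: [-0.6, 0.9, -0.5]
opening: 0.0597
```

```bash
python3 - <<'E'
from h import *
to([*W(.025,0),.22],Y+np.pi/2)
for n in('side','top'): cv2.imwrite(f'pics/{n}2.png',eyes.read_camera(n)[:,:,::-1])
a=cv2.imread('pics/side2.png')[180:390,230:430]; cv2.imwrite('pics/side2c.png',cv2.resize(a,None,fx=2.8,fy=2.8))
E
```

```text
t 6.825 pos [ 0.5314 -0.0906  0.2349] rot [ 3.1354 -0.0231  0.1605] F [-0.61  0.89 -0.5 ] open 0.0597
tool shift [0.0969 0.0521 0.0174] twist -1.5693
```

View pics/side2c.png

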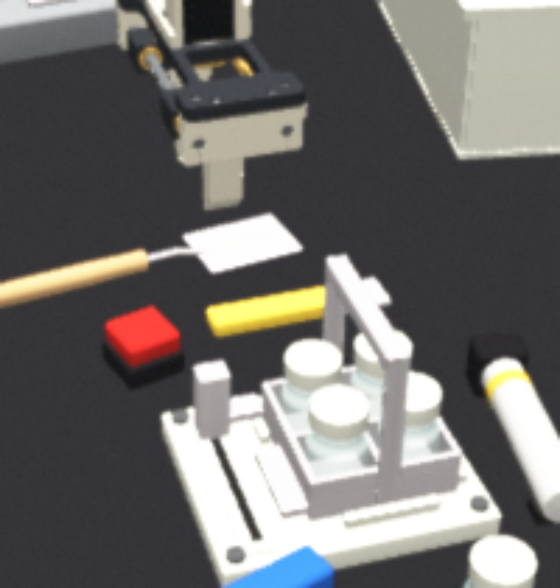

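The latch grip is at the far (+y) end of its slot, at crop (212,400), and its tongue is clear of the ear. Next I'll turn the gripper for the handle.

Request:
{"api": "carry_out", "payload": {"targets": [[[0,0,0],-0.1],[[0,0,0],-0.16],[[0,0,0],-0.17],[[0,0,0],-0.17],[[0,0,0],-0.17],[[0,0,0],-0.17],[[0,0,0],-0.17],[[0,0,0],-0.17],[[0,0,0],-0.16],[[0,0,0],-0.1]], "fingers": 0.2}}

```text
time: 8.18
tool_pos: [0.5238, -0.0883, 0.218]
tool_rot: [-3.137, -0.008, 1.751]
contact_force: [-0.1, 1.1, -1.2]
opening: 0.0737
```

```bash
python3 - <<'E'
from h import *
to([*W(.025,0),.235],Y+np.pi/2)
E
```

```text
t 8.175 pos [ 0.5238 -0.0883  0.218 ] rot [-3.137  -0.0082  1.7511] F [-0.1   1.08 -1.24] open 0.0737
tool shift [-0.0575  0.1032 -0.0179] twist 0.0213
```

Request:
{"api": "carry_out", "payload": {"targets": [[[-0.006,0.01,-0.003],0.01],[[-0.011,0.02,-0.003],0.01],[[-0.011,0.02,-0.001],0],[[-0.011,0.02,-0.001],0],[[-0.011,0.02,0],0],[[-0.006,0.01,0],0],[[0,0,0],0]]}}

```text
time: 9.05
tool_pos: [0.6362, -0.1303, 0.2185]
tool_rot: [-3.129, -0.012, 1.711]
contact_force: [-0.7, -0.2, -0.5]
opening: 0.0737
```

```bash
python3 - <<'E'
from h import *
to([*W(.025,0),.20],Y+np.pi/2)
for n in('side','top'): cv2.imwrite(f'pics/{n}3.png',eyes.read_camera(n)[:,:,::-1])
a=cv2.imread('pics/side3.png')[180:390,230:430]; cv2.imwrite('pics/side3c.png',cv2.resize(a,None,fx=2.8,fy=2.8))
E
```

```text
t 9.05 pos [ 0.6362 -0.1303  0.2185] rot [-3.129  -0.0118  1.7113] F [-0.7  -0.18 -0.54] open 0.0737
tool shift [0.0035 0.0002 0.0185] twist -0.0185
```

View pics/side3c.png

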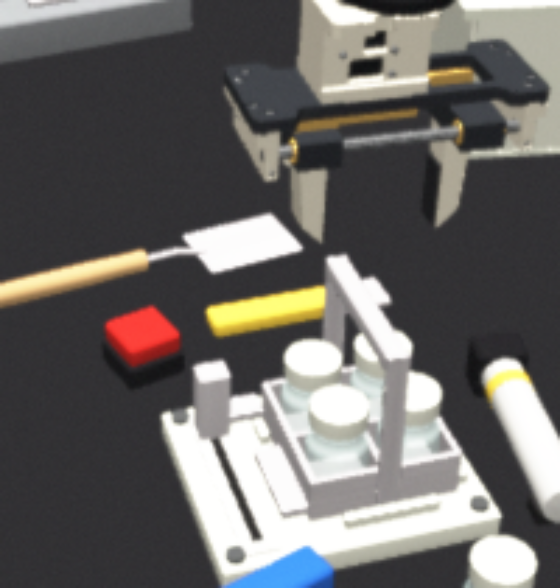

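View pics/top3.png

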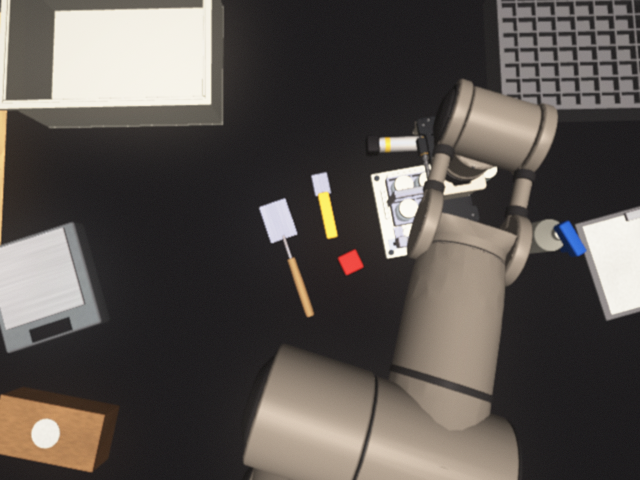

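The fingers straddle the bar, with one fingertip at crop (313,235) and the other at (440,220), and the latch is still open. I'll go down slowly.

Request:
{"api": "carry_out", "payload": {"targets": [[[0.002,0,0.01],-0.01],[[0.0015,0,0.012],-0.008],[[0,0,0.012],0],[[0,0,0.012],0],[[0,0,0.01],0],[[0,0,0],0]]}}

```text
time: 9.9
tool_pos: [0.6324, -0.1245, 0.1583]
tool_rot: [-3.127, -0.013, 1.731]
contact_force: [-0.3, 0.6, 0.9]
opening: 0.0734
```

```bash
python3 - <<'E'
from h import *
to([*W(.025,0),.124],Y+np.pi/2)
E
```

```text
t 9.9 pos [ 0.6324 -0.1245  0.1583] rot [-3.1269 -0.0133  1.7309] F [-0.31  0.6   0.87] open 0.0734
tool shift [-0.003   0.0034  0.0342] twist 0.0011
```

Request:
{"api": "carry_out", "payload": {"targets": [[[-0.0015,0.0015,0.008],0],[[-0.0015,0.002,0.01],0],[[0,0,0.01],0],[[0,0,0.005],0],[[0,0,0],0]]}}

```text
time: 10.52
tool_pos: [0.6364, -0.1271, 0.1232]
tool_rot: [-3.128, -0.013, 1.731]
contact_force: [-0.2, 0.5, -0.3]
opening: 0.0736
```

```bash
python3 - <<'E'
from h import *
to([*W(.025,0),.124],Y+np.pi/2)
a=eyes.read_camera('side')[:,:,::-1][180:390,230:430]; cv2.imwrite('pics/side4c.png',cv2.resize(a,None,fx=2.8,fy=2.8))
E
```

```text
t 10.525 pos [ 0.6364 -0.1271  0.1232] rot [-3.1278 -0.0128  1.7307] F [-0.21  0.47 -0.27] open 0.0736
tool shift [ 0.0007 -0.0007 -0.0008] twist 0.0009
```

View pics/side4c.png

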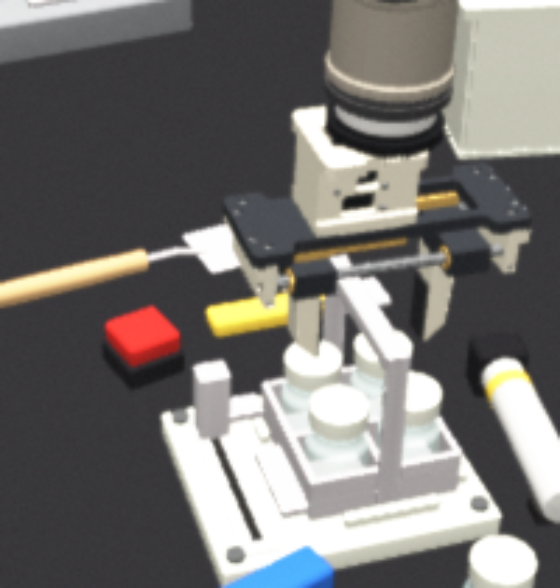

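The fingers now straddle the middle of the bar, at crop x of about 310 to 430, so I'll close them on it.

Request:
{"api": "carry_out", "payload": {"targets": [[[0,0,0],0],[[0,0,0],0],[[0,0,0],0],[[0,0,0],0],[[0,0,0],0],[[0,0,0],0],[[0,0,0],0]], "fingers": 1.0, "grip_force": 45}}

```text
time: 11.45
tool_pos: [0.6366, -0.1273, 0.1248]
tool_rot: [-3.129, -0.012, 1.731]
contact_force: [-1.8, -0.5, 1.6]
opening: 0.0153
```

Request:
{"api": "carry_out", "payload": {"targets": [[[0,0,-0.003],0],[[0,0,-0.004],0],[[0,0,-0.005],0],[[0,0,-0.005],0],[[0,0,-0.005],0],[[0,0,-0.005],0],[[0,0,-0.003],0],[[0,0,0],0]]}}

```text
time: 12.45
tool_pos: [0.6362, -0.127, 0.1543]
tool_rot: [-3.125, -0.014, 1.731]
contact_force: [0.4, 0.3, -6.9]
opening: 0.0156
```

```bash
python3 - <<'E'
from h import *
to([*W(.025,0),.23],Y+np.pi/2)
a=eyes.read_camera('side')[:,:,::-1][180:390,230:430]; cv2.imwrite('pics/side5c.png',cv2.resize(a,None,fx=2.8,fy=2.8))
E
```

```text
t 12.45 pos [ 0.6362 -0.127   0.1543] rot [-3.1254 -0.0141  1.7307] F [ 0.4   0.33 -6.91] open 0.0156
tool shift [ 0.0016 -0.0016 -0.0757] twist 0.0009
```

View pics/side5c.png

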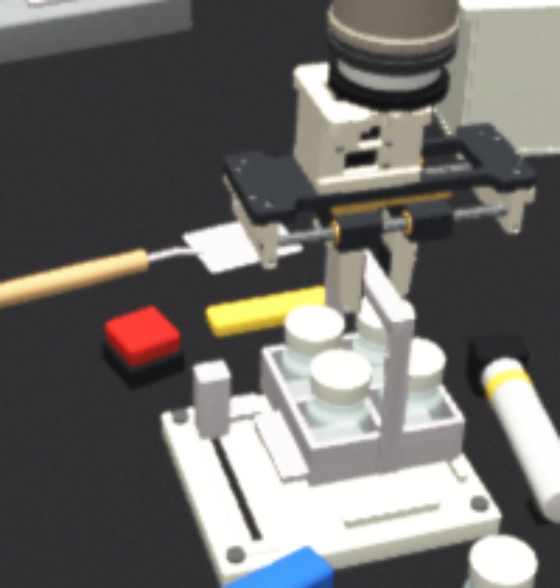

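The carrier has come up about 30 mm, level and with the jars in place. The load reads 6.9 N, against 6.2 N expected. I'll keep lifting.

Request:
{"api": "carry_out", "payload": {"targets": [[[0,0,-0.004],0],[[0,0,-0.007],0],[[0,0,-0.009],0],[[0,0,-0.009],0],[[0,0,-0.009],0],[[0,0,-0.009],0],[[0,0,-0.009],0],[[0,0,-0.008],0],[[0,0,-0.005],0],[[0,0,-0.002],0]]}}

```text
time: 13.75
tool_pos: [0.6375, -0.1279, 0.2304]
tool_rot: [-3.126, -0.014, 1.731]
contact_force: [0.3, 0.1, -6.1]
opening: 0.0153
```

Request:
{"api": "carry_out", "payload": {"targets": [[[0,0,-0.001],0],[[0,0,0],0],[[0,0,0],0]]}}

```text
time: 14.12
tool_pos: [0.6373, -0.1278, 0.2308]
tool_rot: [-3.124, -0.015, 1.731]
contact_force: [-0.9, -0.2, -5.9]
opening: 0.0156
```

```bash
python3 - <<'E'
from h import *
to([*W(.025,0),.23],Y+np.pi/2)
a=eyes.read_camera('side')[:,:,::-1]; cv2.imwrite('pics/side6c.png',cv2.resize(a[140:390,230:430],None,fx=2.4,fy=2.4))
a=eyes.read_camera('top')[:,:,::-1]; cv2.imwrite('pics/top6.png',a)
E
```

```text
t 14.125 pos [ 0.6373 -0.1278  0.2308] rot [-3.1244 -0.0147  1.7308] F [-0.86 -0.18 -5.85] open 0.0156
tool shift [ 0.0015 -0.0013  0.0008] twist 0.001
```

View pics/side6c.png

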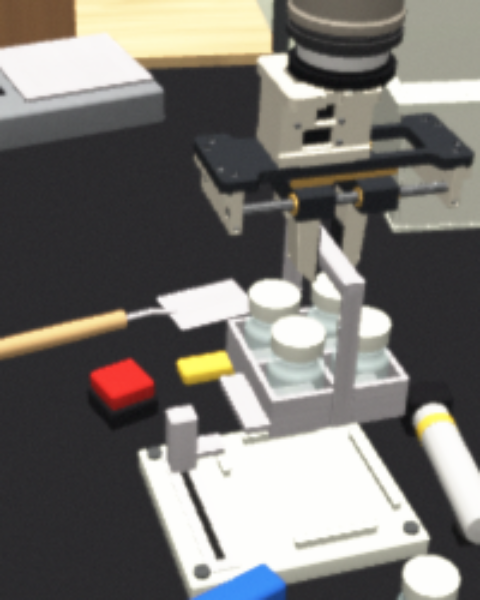

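View pics/top6.png

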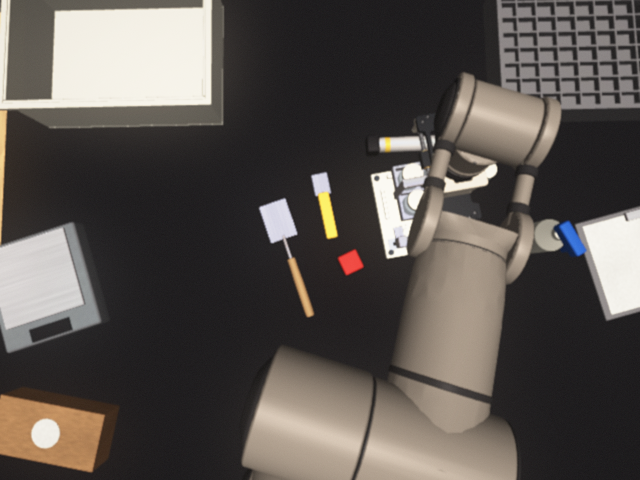

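The carrier is held level about 106 mm above its seat, with all four jars standing in it. The latch is open at crop (180,435), and nothing else on the table has moved. I'll hold still, then hand in.

Request:
{"api": "carry_out", "payload": {"targets": [[[0,0,0],0],[[0,0,0],0],[[0,0,0],0],[[0,0,0],0],[[0,0,0],0],[[0,0,0],0],[[0,0,0],0],[[0,0,0],0]]}}

```text
time: 15.22
tool_pos: [0.6372, -0.1278, 0.2306]
tool_rot: [-3.124, -0.015, 1.731]
contact_force: [-0.1, 0.7, -6.4]
opening: 0.0159
```

```bash
python3 - <<'E'
from h import *
from cell import order
d,_=to([*W(.025,0),.23],Y+np.pi/2)
print(order.hand_in())
E
```

```text
t 15.225 pos [ 0.6372 -0.1278  0.2306] rot [-3.1242 -0.0148  1.7307] F [-0.09  0.67 -6.36] open 0.0159
tool shift [ 0.0015 -0.0013  0.0007] twist 0.0009
the job is handed in; nothing more can be done
None
```

The job is handed in: the latch is open and the arm is holding the carrier over the cradle. It took about 15 s of the 51 s allowed; the hand-in gives no verdict.

- **Latch:** I pinched its grip and slid it about 54 mm until the end stop pushed back with 17 N, then let go. The later pictures show it still at the open end.
- **Carrier:** I gripped it at the middle of its handle with 45 N and lifted it straight up about 106 mm, over its seat to within about 2 mm.
- **Last checks:** The wrist load of about 6.4 N matches the loaded carrier's 6.2 N, and the finger opening of 15.9 mm matches the 16 mm bar. The arm was still over the last second. The last pictures, taken about a second before hand-in, show the carrier level and all four jars upright. They also show nothing else moved, though the arm hides part of the top view.
- **Small disagreement:** The tool's own tilt drifted to about 0.02 rad, well under the 0.1 rad limit.

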